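# Load the die block of a bookbinder's eyelet press

### The arm

A 6-joint arm with a two-finger parallel gripper is mounted at the origin on the work surface. World frame = base frame: x ahead of the robot, y to its left, z up, the work surface at z = 0. Lengths are in m, angles in rad, forces in N, time in s.
With the tool pointing down it reaches from about 0.4 to 0.825 m from the base axis. Payload 7 kg.
Tool frame: the origin (TCP) lies midway between the tips of the shut fingers; the grasp point (between the pads) lies 19 mm behind it; y points along the fingers, z is the direction in which the jaws open and shut, and the axes are right-handed (so a half turn about y gives the same grasp; the last joint's range is limited). The gripper opens to 88 mm and grips with 3 to 60 N. Pads are 19 mm wide; open, the fingers measure 130 mm over their backs; the gripper's body (78 mm by 193 mm) begins 47 mm behind the grasp point.
Start: joints at [-0.888, 0.359, 0.012, 0, -1.224, -0.288], TCP at [0.26, -0.623, 0.227] pointing down, gripper open.
Joint ranges: [-3.07, 3.07], [-1.43, 2.12], [-1.02, 1.25], [-3.03, 1.67], [-3.05, -0], [-3.03, 3.03]. Speed limits (rad/s): [2.39, 2.39, 3.01, 3.14, 3.14, 3.14].

### API

Orientations are given as [roll, pitch, yaw] about the fixed x, y, z axes, in that order (R = Rz(yaw) Ry(pitch) Rx(roll)).
In Python, from station import readout, eyes, job, nets gives the robot as it stands.
- The arm moves only by the tool play_rows, never from a script. Its argument "increments" is a list of rows, each an object with "linear": the shift along the tool's x, y, z in m, a list of three; "rotation": the turn, a rotation vector about the tool's x, y, z in degrees, a list of three; "claw": the closure, from 0 (fully open) to 1 (shut). A call has 1 to 5 rows; each row is the pose to reach, as a shift and turn from the pose measured when the call began, along the tool's axes at that moment; what a row does not reach only later rows make up. A row lasts 1/8 s, in which the tool goes at most 62.5 mm and 10.7 degrees, less where a joint would pass 70% of its speed; a pose out of reach is approached as far as the arm can. A call with a gripper value outside its range is refused whole. The fingers move at their own pace and stop on an object; "newtons" is the grip in N (left out, the last holds). Time passes only in rows, so rows that repeat a pose let the fingers close. It gives the time, the measured TCP pose, the force and the opening at its end, in the units of the state.
- readout.get_state(): the state, without advancing time (a new reading comes with each control period).
- eyes.grab_frame(name): name is "scene" or "top" or "wrist"; returns (picture, depth): 384x512x3 uint8, blue, green, red; 384x512 float32, m along the optical axis (not along the pixel's ray), 0 where there is no reading.
- eyes.camera_model(name): a dict with "intrinsics" (3x3 intrinsics, pixels), "R" (3x3) and "t" (3): a world point X has camera coordinates R X + t. Camera axes: x right, y down, z forward; pixel columns grow to the right and rows downward; lengths in m; the calibration is good to about 2 mm. A picture is of the moment at which its call begins: read the wrist's pose just before it. camera_model takes no time and is no camera call; for the wrist camera it gives the pose at the moment of the call.
- job.job_done(): hands the job in, once; it reports no verdict.
Trained networks look in the newest picture that a camera, given by its name, has taken for a name from the list of things; names that differ only in an ending like _2 or _b are one class to them, and where a whole thing is asked for, a point or a joint stands for the part that bears it (a point fixed in the world has none). Each returns a list of dicts, best first, with "score" (0 to 1); they miss things now and then, are a little off and sometimes report something else, mostly with a low value. They report only what shows in the picture. A call takes as long as a camera call. They do not tell look-alikes from the thing itself.
- nets.regions_of(label, camera): "region" (384x512 bool, what is visible of it) and "rect" ([left, top, right, bottom] in pixels, round what is visible of it).
The state is a dict: "t": time; "q": joint angles; "qd": joint speeds; "joint_efforts": joint torques, N m; "eef_pos": TCP position; "ee_rot": TCP orientation; "force": force on the tool from outside, world axes, zero at the start; "moment": the same for the moment, N m; "width": finger opening in m.
Only numpy, scipy, OpenCV 4.12 (cv2) and the standard library are available. Lean on these libraries where they do the work, as an engineer would, in place of code of your own. Each camera call takes 0.05 s, during which the arm holds its last target.

### The job

Set up the eyelet press's die block: put the flanged guide bush, flange down and neck up, into the block's round bore so that it sits fully home. Then lower the taller of the two open spacer collars over the bush's neck until it rests on the flange inside the bore, and leave both upright.

Things in the scene. Friction and masses are not known exactly. Their poses are not given: they have to be found in the camera images.
- guide_center (a point): Guide bush: a steel top-hat-shaped ring, 60 mm tall: flange 52 mm across, 8 mm thick, at the bottom; neck 22 mm across (top 4 mm tapers to 16) with a 10 mm hole. Stands on its flange on the mat; nothing else has a flange. Point: on the axis half-way up, 30 mm above its underside; z up the neck. Grip across the neck's upper half, clear of the block's rim. About 0.2 kg.
- collar_center (a point): Tall collar: open steel tube on end on the mat, 44 mm tall, 52 mm outside, 40 mm inside. Point: on the axis half-way up, 22 mm above its underside; z along the axis. Grip across the outside near the top, clear of the block's rim. About 0.3 kg. Not the short collar (same widths, 18 mm tall) nor the solid steel weight (same size but closed on top).
- bore_floor (a point): Fixed grey die block, 100 x 100 mm, 30 mm high, on the mat, with one round bore in its middle, 68 mm across, 16 mm deep, closed below. Point: centre of the bore's floor, 14 mm above the mat, 16 mm below the block's top; z up. Bush home: its underside is on this floor. Collar home on the flange: its underside is 8 mm above this floor.
Mind the look-alikes: they are no part of the job. Of the things shaped like the part that bears bore_floor, the grey one is meant. What is shaped like the part that bears guide_center but blue or turquoise is not meant.

How it is judged:
By the outcome, as a careful person would: the job done as asked, in the order asked, and still so for the second after the job is handed in, with the robot touching nothing.
It also fails if it takes over 58 s, if anything falls off the work surface, if the arm or the gripper's body presses on something with over 40 N, if the wrist force passes 120 N, or if a joint passes its speed limit or range.

## Working session

There is one attempt and no reset: what is moved stays moved. The work goes in short steps, Python scripts to look and compute and a tool call to move; the robot and the scene stay as the last step left them, time stands still between calls to the robot, and variables do not carry over. Pictures are saved under pics/ and viewed, and the job is handed in when it is done.

Besides the shell and the picture viewer there is one more tool, called after ">>>" as name(argument=value, ...), one argument or row to a line, values as JSON. play_rows: Moves the arm, as the interface text tells. Its arguments: {"type":"object","properties":{"increments":{"type":"array","items":{"type":"object","properties":{"linear":{"type":"array","items":{"type":"number"}},"rotation":{"type":"array","items":{"type":"number"}},"claw":{"type":"number"}}}},"newtons":{"type":"number"}},"required":["increments"]}

```bash
ls; mkdir -p pics; python3 - <<'E'
from station import readout, eyes
import cv2
s=readout.get_state();print(s)
for n in ("scene","top"):
    p,d=eyes.grab_frame(n);cv2.imwrite(f"pics/{n}0.png",p)
    m=eyes.camera_model(n);print(n,m)
E
```

```text
pics
{'t': 0.0, 'q': array([-8.87905722e-01,  3.59405295e-01,  1.10484534e-02, -3.41862014e-04,
       -1.22409945e+00, -2.88107586e-01]), 'qd': array([ 1.36460457e-03,  7.48365367e-05,  3.18507487e-04,  1.89430284e-03,
        2.00640588e-03, -8.84657117e-04]), 'joint_efforts': array([ 4.46336317e-04, -5.82717705e+01,  2.93055207e+01,  6.99754760e+00,
        6.86664323e-03, -1.55706061e-04]), 'eef_pos': array([ 0.25939563, -0.62263296,  0.22560775]), 'ee_rot': array([-1.56911346e+00,  1.63581568e-04,  3.94666728e-01]), 'force': array([-0.28462798,  0.38071519, -0.47406499]), 'moment': array([-0.06695161, -0.03678913, -0.01750631]), 'width': 0.08779495875627404}
scene {'intrinsics': array([[454.56304048,   0.        , 258.57520411],
       [  0.        , 454.56304048, 197.81909327],
       [  0.        ,   0.        ,   1.        ]]), 'R': array([[-0.77420116,  0.63279522,  0.0135191 ],
       [ 0.49335515,  0.61670647, -0.61341163],
       [-0.39650126, -0.46823428, -0.78964765]]), 't': array([ 0.26214216, -0.26344701,  1.6553278 ])}
top {'intrinsics': array([[445.1551883,   0.       , 252.1786351],
       [  0.       , 445.1551883, 195.5748263],
       [  0.       ,   0.       ,   1.       ]]), 'R': array([[ 0.01485861, -0.99962849, -0.02284951],
       [-0.98327591, -0.01045946, -0.18182159],
       [ 0.18151505,  0.02516899, -0.98306602]]), 't': array([0.13839628, 0.46530557, 1.46407188])}
```

View pics/top0.png

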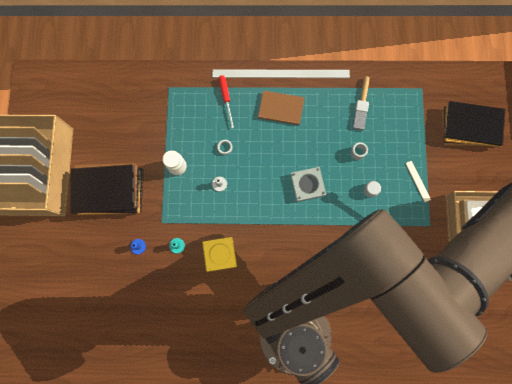

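View pics/scene0.png

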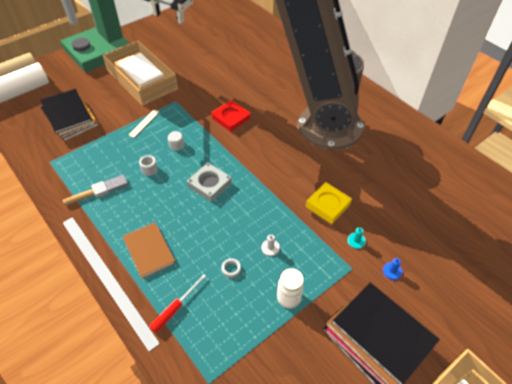

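The top view shows the steel bush at (219,184), open rings at (225,147) and (360,151), a solid closed cylinder at (373,188) and the grey block at (309,184). The look-alikes are the yellow and red blocks and the turquoise and blue bushes. Next I measure these.

```bash
cat > h.py <<'E'
from station import readout, eyes, job, nets
import numpy as np, cv2
def cloud(d,m):
    K=m["intrinsics"];v,u=np.indices(d.shape)
    P=np.stack([(u-K[0,2])/K[0,0]*d,(v-K[1,2])/K[1,1]*d,d],-1)
    return (P-m["t"])@m["R"]
def rect(m,u,v,z):
    K=m["intrinsics"];r=m["R"].T@np.array([(u-K[0,2])/K[0,0],(v-K[1,2])/K[1,1],1]);c=-m["R"].T@m["t"]
    return c+r*(z-c[2])/r[2]
E
python3 - <<'E'
from h import *
for n in ("top","scene"):
    p,d=eyes.grab_frame(n);m=eyes.camera_model(n);W=cloud(d,m)
    for l in ("guide_center","collar_center","bore_floor"):
        for r in nets.regions_of(l,n):
            g=r["region"]&(d>0);q=W[g]
            if len(q)==0: continue
            zt=np.percentile(q[:,2],97)
            t=q[q[:,2]>zt-.006]
            print(n,l,round(r["score"],2),np.round(r["rect"]),"top z",zt.round(3),"mid",((t.max(0)+t.min(0))/2).round(4),"ext",np.ptp(t,0)[:2].round(3),"all",((q.max(0)+q.min(0))/2).round(3),len(q))
    if n=="top": cv2.imwrite("pics/topz.png",cv2.resize(p[120:215,190:400],None,fx=3.8,fy=3.8,interpolation=cv2.INTER_CUBIC))
    else: cv2.imwrite("pics/scz.png",cv2.resize(p[110:300,110:310],None,fx=3,fy=3,interpolation=cv2.INTER_CUBIC))
E
```

```text
top guide_center 0.75 [133. 236. 148. 254.] top z 0.063 mid [0.2904 0.5322 0.0613] ext [0.02 0.02] all [0.291 0.532 0.034] 179
top guide_center 0.68 [211. 176. 230. 191.] top z 0.067 mid [0.5103 0.2599 0.0652] ext [0.018 0.02 ] all [0.511 0.262 0.036] 169
top guide_center 0.51 [172. 236. 183. 254.] top z 0.063 mid [0.2954 0.3996 0.0626] ext [0.02  0.019] all [0.296 0.401 0.032] 175
top collar_center 0.47 [354. 141. 369. 160.] top z 0.052 mid [ 0.6283 -0.2227  0.0511] ext [0.049 0.049] all [ 0.632 -0.23   0.027] 217
top bore_floor 0.89 [202. 236. 237. 272.] top z 0.036 mid [0.2679 0.2512 0.0364] ext [0.11  0.113] all [0.268 0.252 0.019] 975
top bore_floor 0.65 [353. 144. 366. 162.] top z 0.053 mid [ 0.6272 -0.222   0.0514] ext [0.047 0.047] all [ 0.627 -0.222  0.029] 157
top bore_floor 0.64 [289. 168. 326. 201.] top z 0.04 mid [ 0.5111 -0.0452  0.0393] ext [0.113 0.109] all [ 0.51  -0.046  0.022] 891
scene guide_center 0.88 [383. 256. 401. 279.] top z 0.061 mid [0.2893 0.5355 0.0591] ext [0.02  0.019] all [0.289 0.534 0.031] 285
scene guide_center 0.75 [347. 225. 366. 251.] top z 0.06
[... 182 characters left out ...]
0.507 0.258 0.034] 281
scene collar_center 0.72 [137. 156. 156. 174.] top z 0.049 mid [ 0.6259 -0.2207  0.0487] ext [0.049 0.048] all [ 0.626 -0.221  0.029] 271
scene collar_center 0.19 [188. 163. 228. 202.] top z 0.037 mid [ 0.509  -0.0456  0.0356] ext [0.112 0.116] all [ 0.504 -0.058  0.019] 1005
scene bore_floor 0.88 [307. 185. 351. 221.] top z 0.033 mid [0.2661 0.2533 0.0321] ext [0.112 0.114] all [0.264 0.253 0.016] 1042
scene bore_floor 0.85 [187. 165. 229. 202.] top z 0.037 mid [ 0.5063 -0.0456  0.0356] ext [0.118 0.116] all [ 0.5   -0.055  0.019] 1043
scene bore_floor 0.68 [210. 101. 250. 133.] top z 0.034 mid [ 0.2614 -0.2551  0.0328] ext [0.109 0.11 ] all [ 0.251 -0.272  0.016] 809
```

View pics/topz.png

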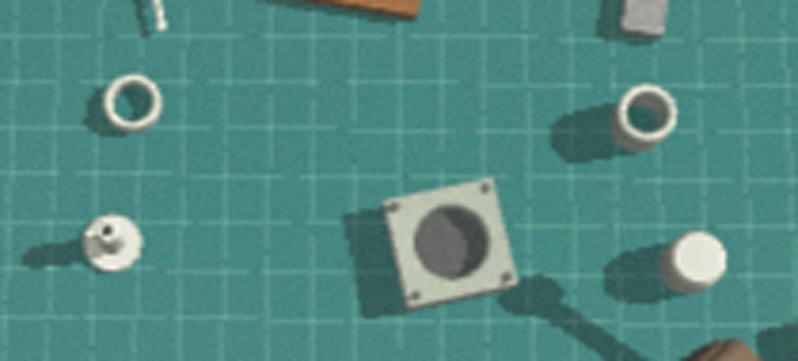

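View pics/scz.png

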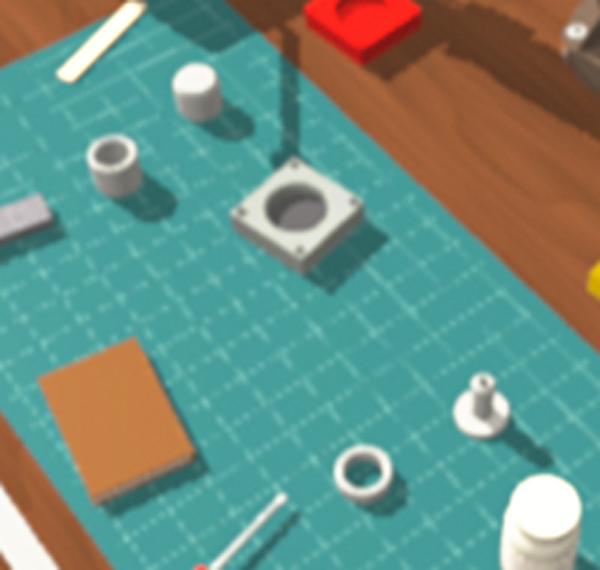

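The grey block is centred near (0.510,-0.046), the steel bush near (0.511,0.260) and the tall open collar near (0.628,-0.222). The crop confirms the choice: that collar is tall and open, the left ring is short and the right cylinder is closed. I move towards the bush first.

```bash
cat >> h.py <<'E'
from scipy.spatial.transform import Rotation as Ro
def go(xyz,yaw=90):
    s=readout.get_state();A=Ro.from_euler('xyz',s["ee_rot"])
    B=Ro.from_euler('xyz',[-90,0,yaw],degrees=True)
    print("pos",s["eef_pos"].round(4),"rpy",np.degrees(s["ee_rot"]).round(2),"w",round(s["width"],4),"t",s["t"],"F",s["force"].round(1))
    print("linear",(A.inv().apply(np.array(xyz)-s["eef_pos"])).round(4),"rot",np.degrees((A.inv()*B).as_rotvec()).round(2))
E
python3 - <<'E'
from h import *
go([.5,-.25,.23],76); go([.5,-.25,.23],90)
E
```

```text
pos [ 0.2596 -0.6231  0.2265] rpy [-90.     0.    22.62] w 0.0878 t 0.5 F [-0.3 -0.6  0.8]
linear [ 0.3654 -0.0035  0.2519] rot [ -0.   -53.38   0.  ]
pos [ 0.2596 -0.6231  0.2265] rpy [-90.     0.    22.62] w 0.0878 t 0.5 F [-0.3 -0.6  0.8]
linear [ 0.3654 -0.0035  0.2519] rot [ -0.   -67.38   0.  ]
```

>>> play_rows(
  increments=[
    {"linear": [0.365, 0, 0.252], "rotation": [0, -67.4, 0], "claw": 0},
    {"linear": [0.365, 0, 0.252], "rotation": [0, -67.4, 0], "claw": 0},
    {"linear": [0.365, 0, 0.252], "rotation": [0, -67.4, 0], "claw": 0},
    {"linear": [0.365, 0, 0.252], "rotation": [0, -67.4, 0], "claw": 0},
    {"linear": [0.365, 0, 0.252], "rotation": [0, -67.4, 0], "claw": 0},
  ],
)

```text
t: 1.12
eef_pos: [0.4296, -0.3585, 0.2269]
ee_rot: [-1.572, 0.0, 1.338]
force: [1.4, 0.2, -0.4]
width: 0.0873
```

```bash
python3 - <<'E'
from h import *
go([.5,.24,.23],90)
E
```

```text
pos [ 0.4296 -0.3585  0.2269] rpy [-9.005e+01  1.000e-02  7.669e+01] w 0.0873 t 1.125 F [ 1.4  0.2 -0.4]
linear [ 0.5987 -0.0032  0.0693] rot [ 4.000e-02 -1.331e+01 -1.000e-02]
```

>>> play_rows(
  increments=[
    {"linear": [0.599, -0.003, 0.069], "rotation": [0, -13.3, 0], "claw": 0},
    {"linear": [0.599, -0.003, 0.069], "rotation": [0, -13.3, 0], "claw": 0},
    {"linear": [0.599, -0.003, 0.069], "rotation": [0, -13.3, 0], "claw": 0},
    {"linear": [0.599, -0.003, 0.069], "rotation": [0, -13.3, 0], "claw": 0},
    {"linear": [0.599, -0.003, 0.069], "rotation": [0, -13.3, 0], "claw": 0},
  ],
)

```text
t: 1.75
eef_pos: [0.4657, -0.0479, 0.2288]
ee_rot: [-1.573, 0.0, 1.571]
force: [1.9, -0.4, 0.1]
width: 0.0875
```

```bash
python3 - <<'E'
from h import *
m=eyes.camera_model("wrist");p,d=eyes.grab_frame("wrist");cv2.imwrite("pics/w1.png",p)
np.savez("w1.npz",p=p,d=d,**m)
print("cam",(-m["R"].T@m["t"]).round(3),m["R"].round(2))
W=cloud(d,m)
g=d>0;print("z pct",np.percentile(W[g][:,2],[1,10,50,90,99]).round(4))
for l in ("bore_floor","collar_center"):
  for r in nets.regions_of(l,"wrist"): print(l,r["score"],r["rect"])
go([.5,.23,.23],90)
E
```

```text
cam [ 0.467 -0.124  0.386] [[-1.    0.   -0.  ]
 [ 0.    0.96  0.28]
 [ 0.    0.28 -0.96]]
z pct [-0.0019 -0.0006  0.0028  0.3281  0.3365]
bore_floor 0.64 [157.6, 113.3, 273.6, 223.2]
bore_floor 0.58 [409.6, 0.0, 512.0, 24.2]
collar_center 0.95 [55.6, 0.3, 125.1, 28.4]
pos [ 0.4661 -0.0471  0.2287] rpy [-90.1  -0.   90.3] w 0.0874 t 1.9 F [ 0.2  0.4 -0.9]
linear [ 0.2769 -0.0013 -0.0353] rot [0.1  0.3  0.01]
```

View pics/w1.png

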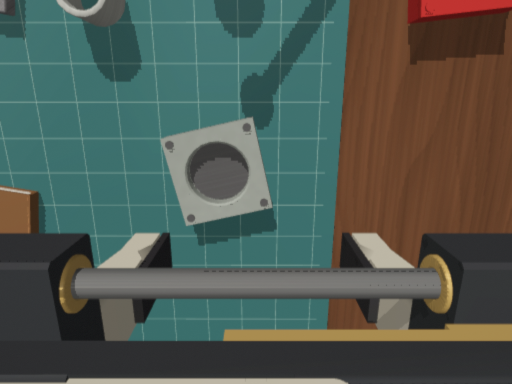

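The wrist view shows the grey block at (217,172) with the bore at (218,172), and the tall collar at the top left. I fit the bore from this frame.

```bash
python3 - <<'E'
from h import *
f=np.load("w1.npz");m={k:f[k] for k in("intrinsics","R","t")};d=f["d"];p=f["p"];W=cloud(d,m)
roi=np.zeros(d.shape,bool);roi[100:232,140:290]=1
z=W[...,2];print(np.histogram(z[roi],bins=np.arange(-.006,.05,.004)))
t=roi&(z>.024)&(z<.045);print("top z",np.median(z[t]));zt=np.median(z[t])
mat=roi&(z<.008);print("mat",np.median(z[mat]))
fl=np.zeros_like(roi);fl[160:190,205:230]=1;print("floor",np.median(z[fl]))
def toz(uv,zz): return np.array([rect(m,u,v,zz)[:2] for u,v in uv])
for zz in (.030,zt):
  a=t.astype(np.uint8)
  c,h=cv2.findContours(a,cv2.RETR_CCOMP,cv2.CHAIN_APPROX_NONE)
  for i,x in enumerate(c):
    if len(x)<80: continue
    q=toz(x[:,0,:],zz)
    if h[0,i,3]>=0: cc,r=cv2.minEnclosingCircle((q*1000).astype(np.float32));print("hole",cc,r,q.mean(0))
    else: print("outer",cv2.minAreaRect((q*1000).astype(np.float32)))
E
```

```text
(array([   0, 3543, 7739,   21,   27, 2581,  222,  110,  135, 5119,  232,
          0,    0]), array([-0.006, -0.002,  0.002,  0.006,  0.01 ,  0.014,  0.018,  0.022,
        0.026,  0.03 ,  0.034,  0.038,  0.042,  0.046]))
top z 0.03233277058285298
mat 0.0023883626259488004
floor 0.016663373905598446
outer ((508.86737060546875, -45.49797821044922), (100.87187957763672, 101.10494232177734), 12.606534004211426)
hole (508.07904052734375, -46.90821075439453) 34.313350677490234 [ 0.50808006 -0.04708968]
outer ((508.5901794433594, -46.012943267822266), (100.2113037109375, 100.4428482055664), 12.606573104858398)
hole (507.8070068359375, -47.41396713256836) 34.088661193847656 [ 0.50780805 -0.04759426]
```

>>> play_rows(
  increments=[
    {"linear": [0.277, -0.001, -0.035], "rotation": [0, 0, 0], "claw": 0},
    {"linear": [0.277, -0.001, -0.035], "rotation": [0, 0, 0], "claw": 0},
    {"linear": [0.277, -0.001, -0.035], "rotation": [0, 0, 0], "claw": 0},
    {"linear": [0.277, -0.001, -0.035], "rotation": [0, 0, 0], "claw": 0},
    {"linear": [0.277, -0.001, -0.035], "rotation": [0, 0, 0], "claw": 0},
  ],
)

```text
t: 2.52
eef_pos: [0.5002, 0.2317, 0.2296]
ee_rot: [-1.573, 0.0, 1.577]
force: [-0.5, 0.7, 0.1]
width: 0.088
```

```bash
python3 - <<'E'
from h import *
m=eyes.camera_model("wrist");p,d=eyes.grab_frame("wrist");cv2.imwrite("pics/w2.png",p)
np.savez("w2.npz",p=p,d=d,**m)
W=cloud(d,m)
for l in ("guide_center",):
  for r in nets.regions_of(l,"wrist"):
    q=W[r["region"]&(d>0)];t=q[q[:,2]>.045];print(l,r["score"],r["rect"],np.median(q,0) , t.min(0),t.max(0))
go([.51,.26,.12],90)
E
```

```text
guide_center 0.73 [227.2, 168.9, 271.5, 214.6] [0.50928084 0.25495204 0.01095843] [0.498983   0.25017998 0.04505659] [0.52077486 0.27142705 0.06411009]
pos [0.5004 0.2318 0.2291] rpy [-9.008e+01  3.000e-02  9.038e+01] w 0.0877 t 2.625 F [ 0.1 -0.4 -0.5]
linear [ 0.0282  0.1091 -0.0096] rot [ 0.08  0.38 -0.03]
```

View pics/w2.png

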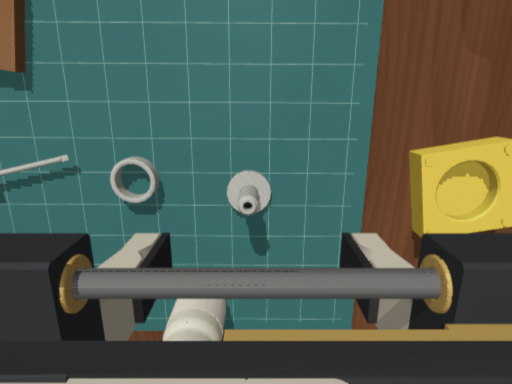

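The bush stands at (248,192) in the wrist view, with its neck axis near (0.510,0.261). I check the white bottle's height before going down.

```bash
python3 - <<'E'
from h import *
p,d=eyes.grab_frame("top");m=eyes.camera_model("top");W=cloud(d,m)
for name,(a,b,c,e) in {"bottle":(145,180,158,192),"weight":(176,200,362,386)}.items():
  q=W[a:b,c:e].reshape(-1,3);q=q[q[:,2]>.035];print(name,q.min(0),q.max(0))
f=np.load("w2.npz");m={k:f[k] for k in("intrinsics","R","t")};d=f["d"];W=cloud(d,m)
q=W[185:212,228:272].reshape(-1,3)
for lo,hi in((.025,.045),(.045,.056),(.056,.07)):
  k=q[(q[:,2]>lo)&(q[:,2]<hi)];print(lo,k.min(0),k.max(0))
print("flange",[ (k.min(0),k.max(0)) for k in [W[165:216,224:275].reshape(-1,3)] for k in [k[(k[:,2]>.007)&(k[:,2]<.013)]]])
go([.510,.2605,.12])
E
```

```text
bottle [0.1897163  0.10636251 0.57703185] [0.46063811 0.33999015 1.52704421]
weight [ 0.1897163  -0.2884725   0.03516851] [0.51916169 0.10636251 1.52704421]
0.025 [0.49998397 0.25019541 0.02537906] [0.52017719 0.25789823 0.04498907]
0.045 [0.498983   0.25017998 0.04505659] [0.52025205 0.26628447 0.05596658]
0.056 [0.49901551 0.25019211 0.05630455] [0.52077486 0.26754922 0.06411009]
flange [(array([0.48452922, 0.23546691, 0.0070602 ]), array([0.53529245, 0.2854543 , 0.01278486]))]
pos [0.5    0.2303 0.2292] rpy [-9.006e+01  4.000e-02  9.034e+01] w 0.0878 t 2.675 F [-0.6 -1.6  0.9]
linear [ 0.0302  0.1092 -0.0101] rot [ 0.06  0.34 -0.04]
```

```bash
python3 - <<'E'
from h import *
p,d=eyes.grab_frame("scene");m=eyes.camera_model("scene");W=cloud(d,m)
cv2.imwrite("pics/s2.png",p)
q=W[266:310,276:304].reshape(-1,3);q=q[(q[:,2]>.02)&(q[:,2]<.2)]
print(q.min(0),q.max(0),np.percentile(q,[3,97],axis=0))
E
```

```text
[0.54164647 0.38171152 0.02045187] [0.60348096 0.44523459 0.11839945] [[0.54912225 0.38953474 0.02735451]
 [0.60163758 0.44302789 0.11612582]]
```

View pics/s2.png

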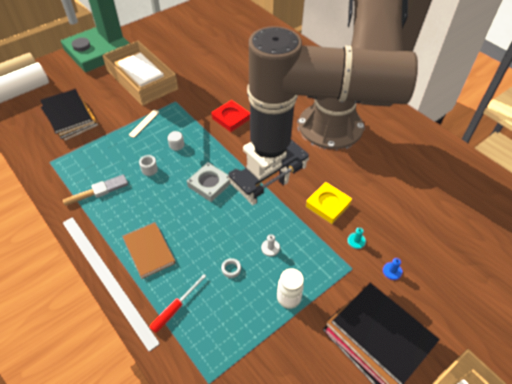

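The bottle stands at y≥0.38 and is 0.117 m high, and the body's long side lies along x, so the descent is clear.

>>> play_rows(
  increments=[
    {"linear": [0.0305, 0.06, -0.0101], "rotation": [0, 0.3, 0], "claw": 0},
    {"linear": [0.0305, 0.11, -0.0101], "rotation": [0, 0.3, 0], "claw": 0},
    {"linear": [0.0305, 0.15, -0.0101], "rotation": [0, 0.3, 0], "claw": 0},
    {"linear": [0.0305, 0.185, -0.0101], "rotation": [0, 0.3, 0], "claw": 0},
    {"linear": [0.0305, 0.199, -0.0101], "rotation": [0, 0.3, 0], "claw": 0},
  ],
)

```text
t: 3.35
eef_pos: [0.5094, 0.2573, 0.0287]
ee_rot: [-1.57, 0.003, 1.569]
force: [-1.0, -0.9, 0.4]
width: 0.0877
```

```bash
python3 - <<'E'
from h import *
m=eyes.camera_model("wrist");p,d=eyes.grab_frame("wrist");cv2.imwrite("pics/w3.png",p)
go([.510,.2608,.030])
E
```

```text
pos [0.5093 0.2575 0.028 ] rpy [-89.91   0.17  89.88] w 0.0875 t 3.4 F [ 0.3  0.  -0.7]
linear [ 0.0033 -0.0021 -0.0007] rot [-0.09 -0.12 -0.17]
```

View pics/w3.png

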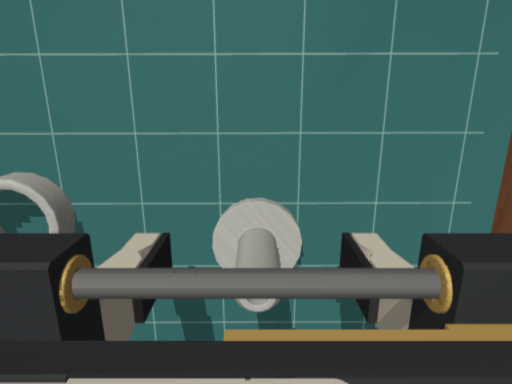

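The neck (258,250) stands centred between the pads. I nudge by 3 mm and close.

>>> play_rows(
  increments=[
    {"linear": [0.0033, -0.002, -0.0007], "rotation": [0, 0, 0], "claw": 0.0},
    {"linear": [0.0033, -0.002, -0.0007], "rotation": [0, 0, 0], "claw": 0.6},
    {"linear": [0.0033, -0.002, -0.0007], "rotation": [0, 0, 0], "claw": 1},
    {"linear": [0.0033, -0.002, -0.0007], "rotation": [0, 0, 0], "claw": 1},
    {"linear": [0.0033, -0.002, -0.0007], "rotation": [0, 0, 0], "claw": 1},
  ],
  newtons=30,
)

```text
t: 4.03
eef_pos: [0.51, 0.2609, 0.0303]
ee_rot: [-1.57, 0.003, 1.569]
force: [0.6, 0.6, 0.2]
width: 0.0531
```

>>> play_rows(
  increments=[
    {"linear": [0, 0, 0], "rotation": [0, 0, 0], "claw": 1},
    {"linear": [0, 0, 0], "rotation": [0, 0, 0], "claw": 1},
    {"linear": [0, 0, 0], "rotation": [0, 0, 0], "claw": 1},
  ],
  newtons=30,
)

```text
t: 4.4
eef_pos: [0.5099, 0.2609, 0.0302]
ee_rot: [-1.569, 0.003, 1.569]
force: [-4.0, 0.3, 2.2]
width: 0.0232
```

>>> play_rows(
  increments=[
    {"linear": [0, 0, 0], "rotation": [0, 0, 0], "claw": 1},
    {"linear": [0, -0.02, 0], "rotation": [0, 0, 0], "claw": 1},
    {"linear": [0, -0.06, 0], "rotation": [0, 0, 0], "claw": 1},
    {"linear": [0, -0.1, 0], "rotation": [0, 0, 0], "claw": 1},
  ],
  newtons=30,
)

```text
t: 4.9
eef_pos: [0.5095, 0.2607, 0.1305]
ee_rot: [-1.568, 0.004, 1.569]
force: [0.6, -1.3, -2.8]
width: 0.0214
```

```bash
python3 - <<'E'
from h import *
m=eyes.camera_model("wrist");p,d=eyes.grab_frame("wrist");cv2.imwrite("pics/w4.png",p)
go([.508,-.0465,.13])
E
```

```text
pos [0.5121 0.2625 0.1366] rpy [-9.022e+01 -3.000e-02  8.995e+01] w 0.0212 t 4.95 F [2.6 2.  2.2]
linear [-0.309   0.0064  0.0039] rot [ 0.22 -0.05  0.03]
```

View pics/w4.png

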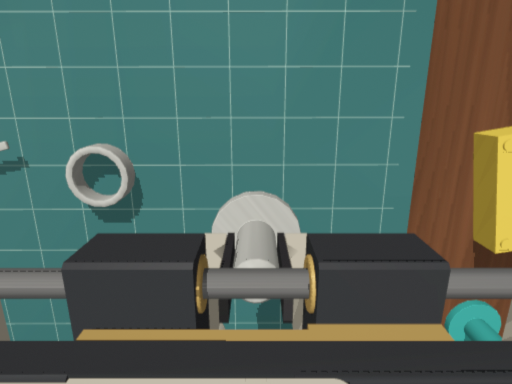

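The bush is held upright, with its flange at (256,230). I carry it to above the bore.

>>> play_rows(
  increments=[
    {"linear": [-0.05, 0.006, 0.001], "rotation": [0, 0, 0], "claw": 1},
    {"linear": [-0.11, 0.006, 0.002], "rotation": [0, 0, 0], "claw": 1},
    {"linear": [-0.17, 0.006, 0.003], "rotation": [0, 0, 0], "claw": 1},
    {"linear": [-0.23, 0.006, 0.004], "rotation": [0, 0, 0], "claw": 1},
    {"linear": [-0.28, 0.006, 0.004], "rotation": [0, 0, 0], "claw": 1},
  ],
)

```text
t: 5.58
eef_pos: [0.5071, -0.0196, 0.1301]
ee_rot: [-1.574, -0.001, 1.569]
force: [1.2, -0.9, -2.8]
width: 0.0213
```

```bash
python3 - <<'E'
from h import *
go([.508,-.0465,.10])
E
```

```text
pos [ 0.5071 -0.0196  0.1301] rpy [-9.020e+01 -3.000e-02  8.992e+01] w 0.0213 t 5.575 F [ 1.2 -0.9 -2.8]
linear [-0.0269  0.0301 -0.0008] rot [ 0.2  -0.08  0.03]
```

>>> play_rows(
  increments=[
    {"linear": [-0.015, 0.01, -0.001], "rotation": [0.2, 0, 0], "claw": 1},
    {"linear": [-0.027, 0.03, -0.001], "rotation": [0.2, 0, 0], "claw": 1},
    {"linear": [-0.027, 0.03, -0.001], "rotation": [0.2, 0, 0], "claw": 1},
    {"linear": [-0.027, 0.03, -0.001], "rotation": [0.2, 0, 0], "claw": 1},
  ],
)

```text
t: 6.08
eef_pos: [0.5084, -0.046, 0.1002]
ee_rot: [-1.571, -0.0, 1.57]
force: [0.0, 1.1, -2.1]
width: 0.0212
```

```bash
python3 - <<'E'
from h import *
m=eyes.camera_model("wrist");p,d=eyes.grab_frame("wrist");cv2.imwrite("pics/w5.png",p)
W=cloud(d,m);z=W[...,2];t=(z>.024)&(z<.04);t[:60]=0;t[300:]=0
q=W[t];print(t.sum(),cv2.minAreaRect((q[:,:2]*1000).astype(np.float32)))
np.savez("w5.npz",p=p,d=d,**m)
go([.508,-.0465,.044])
E
```

```text
8068 ((511.0611877441406, -56.473690032958984), (100.63839721679688, 79.13159942626953), 12.159889221191406)
pos [ 0.5087 -0.0458  0.1005] rpy [-9.003e+01 -4.000e-02  8.998e+01] w 0.0216 t 6.125 F [-0.5  0.7 -2.9]
linear [-0.0007  0.0565  0.0007] rot [ 0.03 -0.02  0.04]
```

View pics/w5.png

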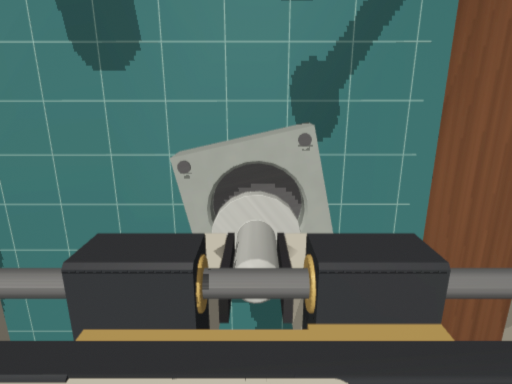

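The flange is centred over the bore: bore at (257,205), flange at (256,232). I lower it.

>>> play_rows(
  increments=[
    {"linear": [-0.001, 0.02, 0.0007], "rotation": [0, 0, 0], "claw": 1},
    {"linear": [-0.001, 0.035, 0.0007], "rotation": [0, 0, 0], "claw": 1},
    {"linear": [-0.001, 0.045, 0.0007], "rotation": [0, 0, 0], "claw": 1},
    {"linear": [-0.001, 0.052, 0.0007], "rotation": [0, 0, 0], "claw": 1},
    {"linear": [-0.001, 0.053, 0.0007], "rotation": [0, 0, 0], "claw": 1},
  ],
)

```text
t: 6.75
eef_pos: [0.5079, -0.0468, 0.0472]
ee_rot: [-1.571, -0.0, 1.57]
force: [-0.2, 0.6, -3.0]
width: 0.0213
```

>>> play_rows(
  increments=[
    {"linear": [0, 0.001, 0], "rotation": [0, 0, 0], "claw": 1},
    {"linear": [0, 0.002, 0], "rotation": [0, 0, 0], "claw": 1},
    {"linear": [0, 0.003, 0], "rotation": [0, 0, 0], "claw": 1},
  ],
)

```text
t: 7.12
eef_pos: [0.5081, -0.0468, 0.0444]
ee_rot: [-1.571, -0.001, 1.57]
force: [1.0, -0.5, -2.4]
width: 0.0212
```

>>> play_rows(
  increments=[
    {"linear": [0, 0.0005, 0], "rotation": [0, 0, 0], "claw": 1},
    {"linear": [0, 0.001, 0], "rotation": [0, 0, 0], "claw": 1},
  ],
)

```text
t: 7.38
eef_pos: [0.5081, -0.0467, 0.0441]
ee_rot: [-1.571, -0.001, 1.571]
force: [-4.5, 2.8, 11.1]
width: 0.0214
```

>>> play_rows(
  increments=[
    {"linear": [0, 0.0005, 0], "rotation": [0, 0, 0], "claw": 1},
    {"linear": [0, 0.001, 0], "rotation": [0, 0, 0], "claw": 1},
  ],
)

```text
t: 7.62
eef_pos: [0.5082, -0.0467, 0.044]
ee_rot: [-1.572, -0.0, 1.571]
force: [-5.4, 4.2, 16.9]
width: 0.0214
```

It made contact at 0.044 m, as expected for home. I release, fully open, and rise.

>>> play_rows(
  increments=[
    {"linear": [0, 0, 0], "rotation": [0, 0, 0], "claw": 0.5},
    {"linear": [0, 0, 0], "rotation": [0, 0, 0], "claw": 0.3},
    {"linear": [0, 0, 0], "rotation": [0, 0, 0], "claw": 0},
    {"linear": [0, 0, 0], "rotation": [0, 0, 0], "claw": 0},
    {"linear": [0, 0, 0], "rotation": [0, 0, 0], "claw": 0},
  ],
)

```text
t: 8.25
eef_pos: [0.5081, -0.0467, 0.0439]
ee_rot: [-1.572, -0.0, 1.571]
force: [0.4, -0.1, 0.8]
width: 0.0661
```

>>> play_rows(
  increments=[
    {"linear": [0, -0.03, 0], "rotation": [0, 0, 0], "claw": 0},
    {"linear": [0, -0.08, 0], "rotation": [0, 0, 0], "claw": 0},
    {"linear": [0, -0.14, 0], "rotation": [0, 0, 0], "claw": 0},
    {"linear": [0, -0.18, 0], "rotation": [0, 0, 0], "claw": 0},
    {"linear": [0, -0.18, 0], "rotation": [0, 0, 0], "claw": 0},
  ],
)

```text
t: 8.88
eef_pos: [0.5099, -0.0465, 0.2276]
ee_rot: [-1.578, -0.002, 1.572]
force: [0.2, 0.6, -1.4]
width: 0.0879
```

```bash
python3 - <<'E'
from h import *
go([.62,-.25,.22])
E
```

```text
pos [ 0.5099 -0.0465  0.2276] rpy [-9.044e+01 -9.000e-02  9.004e+01] w 0.0879 t 8.875 F [ 0.2  0.6 -1.4]
linear [-0.2036  0.0081 -0.1099] rot [0.44 0.04 0.09]
```

```bash
python3 - <<'E'
from h import *
m=eyes.camera_model("wrist");p,d=eyes.grab_frame("wrist");cv2.imwrite("pics/w6.png",p)
np.savez("w6.npz",p=p,d=d,**m);W=cloud(d,m);z=W[...,2]
for l in ("guide_center",):
  for r in nets.regions_of(l,"wrist"):
    q=W[r["region"]&(d>0)];print(l,r["score"],r["rect"],q.min(0),q.max(0))
t=(z>.04)&(z<.09);t[300:]=0;t[:,:190]=0;t[:,330:]=0
q=W[t];print("neck",len(q),q.min(0),q.max(0))
E
```

```text
guide_center 0.64 [237.9, 145.9, 284.1, 194.8] [ 0.4844323  -0.07195799  0.01562223] [ 0.532988   -0.02063058  0.07778471]
neck 504 [ 0.49843868 -0.05724748  0.04045549] [ 0.51971931 -0.03528988  0.07778471]
```

View pics/w6.png

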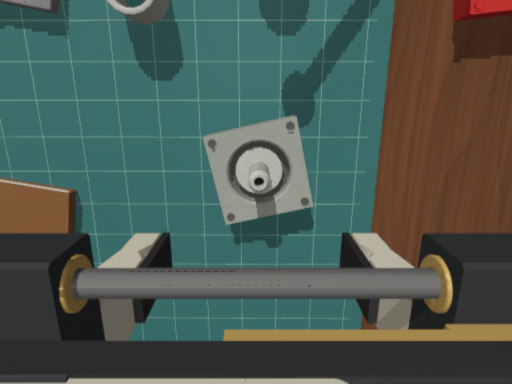

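>>> play_rows(
  increments=[
    {"linear": [-0.204, 0.008, -0.11], "rotation": [0.4, 0, 0], "claw": 0},
    {"linear": [-0.204, 0.008, -0.11], "rotation": [0.4, 0, 0], "claw": 0},
    {"linear": [-0.204, 0.008, -0.11], "rotation": [0.4, 0, 0], "claw": 0},
    {"linear": [-0.204, 0.008, -0.11], "rotation": [0.4, 0, 0], "claw": 0},
    {"linear": [-0.204, 0.008, -0.11], "rotation": [0.4, 0, 0], "claw": 0},
  ],
)

```text
t: 9.6
eef_pos: [0.6173, -0.2532, 0.2118]
ee_rot: [-1.56, -0.001, 1.567]
force: [-0.5, 0.0, -0.6]
width: 0.0876
```

```bash
python3 - <<'E'
from h import *
m=eyes.camera_model("wrist");p,d=eyes.grab_frame("wrist");cv2.imwrite("pics/w7.png",p)
np.savez("w7.npz",p=p,d=d,**m);W=cloud(d,m);z=W[...,2]
for r in nets.regions_of("collar_center","wrist"):
    q=W[r["region"]&(d>0)];t=q[(q[:,2]>.04)&(q[:,2]<.055)];print(r["score"],r["rect"],len(t),t.min(0) if len(t) else 0,t.max(0) if len(t) else 0)
go([.627,-.222,.12])
E
```

```text
0.76 [220.4, 175.1, 269.1, 232.8] 846 [ 0.60191895 -0.24857468  0.04004432] [ 0.65117477 -0.19763324  0.04820636]
pos [ 0.6168 -0.2508  0.2133] rpy [-89.45  -0.1   89.93] w 0.0876 t 9.7 F [-0.1  0.4 -0.9]
linear [ 0.0287  0.0932 -0.011 ] rot [-0.55 -0.07  0.1 ]
```

View pics/w7.png

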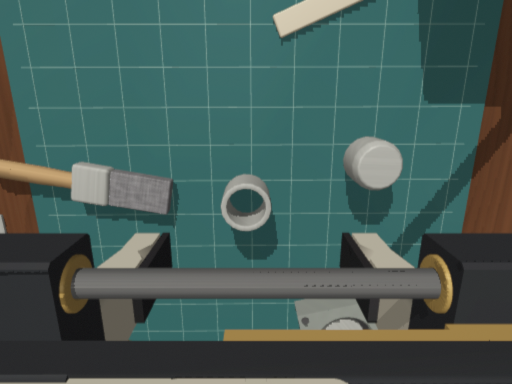

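The bush is seated upright and centred in the bore, at (258,170) in w6. In w7 the collar is at (246,203), the closed weight at (372,163) and the brush ferrule ends at (172,192). I check how far the brush is from the finger.

```bash
python3 - <<'E'
from h import *
f=np.load("w7.npz");m={k:f[k] for k in("intrinsics","R","t")};W=cloud(f["d"],m)
q=W[160:218,70:180].reshape(-1,3);q=q[q[:,2]>.008];print("brush",q.min(0),q.max(0))
q=W[130:195,335:410].reshape(-1,3);q=q[q[:,2]>.012];print("weight",q.min(0),q.max(0))
q=W[170:235,215:275].reshape(-1,3);q=q[q[:,2]>.035];print("collar",q.min(0),q.max(0),np.percentile(q[:,2],90))
go([.6265,-.223,.020])
E
```

```text
brush [ 0.62005273 -0.3296364   0.00801668] [ 0.81787163 -0.20700429  0.36906889]
weight [ 0.47011333 -0.3296364   0.01208055] [ 0.62005273 -0.23813414  0.36906889]
collar [ 0.60191895 -0.3296364   0.03501162] [ 0.65217888 -0.19763324  0.36906889] 0.04698589246881913
pos [ 0.6168 -0.2508  0.2133] rpy [-89.45  -0.1   89.93] w 0.0876 t 9.7 F [-0.1  0.4 -0.9]
linear [ 0.0275  0.1932 -0.0115] rot [-0.55 -0.07  0.1 ]
```

```bash
python3 - <<'E'
from h import *
f=np.load("w7.npz");m={k:f[k] for k in("intrinsics","R","t")};W=cloud(f["d"],m);W[f["d"]==0]=np.nan
def b(a,lo,hi): 
    q=a.reshape(-1,3);q=q[(q[:,2]>lo)&(q[:,2]<hi)];print(q.min(0).round(4),q.max(0).round(4))
b(W[160:218,70:180],.010,.1);b(W[130:195,335:410],.012,.1);b(W[170:235,215:275],.042,.1)
E
```

```text
[ 0.7082 -0.2641  0.01  ] [ 0.8179 -0.207   0.0253]
[ 0.4701 -0.2895  0.0121] [ 0.5198 -0.2381  0.0486]
[ 0.6019 -0.2484  0.042 ] [ 0.6522 -0.1976  0.0482]
```

>>> play_rows(
  increments=[
    {"linear": [0.0275, 0.05, -0.0115], "rotation": [-0.5, 0, 0], "claw": 0},
    {"linear": [0.0275, 0.1, -0.0115], "rotation": [-0.5, 0, 0], "claw": 0},
    {"linear": [0.0275, 0.13, -0.0115], "rotation": [-0.5, 0, 0], "claw": 0},
    {"linear": [0.0275, 0.15, -0.0115], "rotation": [-0.5, 0, 0], "claw": 0},
    {"linear": [0.0275, 0.15, -0.0115], "rotation": [-0.5, 0, 0], "claw": 0},
  ],
)

```text
t: 10.32
eef_pos: [0.6251, -0.2217, 0.0615]
ee_rot: [-1.566, -0.002, 1.571]
force: [0.1, 0.7, 0.5]
width: 0.0876
```

```bash
python3 - <<'E'
from h import *
m=eyes.camera_model("wrist");p,d=eyes.grab_frame("wrist");cv2.imwrite("pics/w8.png",p)
go([.627,-.223,.020])
E
```

```text
pos [ 0.6263 -0.2221  0.063 ] rpy [-89.87  -0.1   90.01] w 0.0879 t 10.375 F [ 0.7 -0.3  0.9]
linear [-0.0009  0.043  -0.0008] rot [-0.13  0.01  0.1 ]
```

View pics/w8.png

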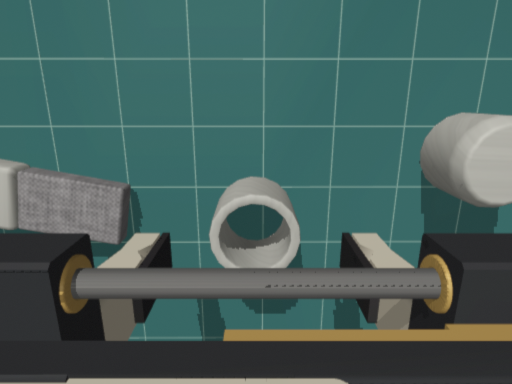

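The collar (255,230) is centred between the open fingers. I descend and close.

>>> play_rows(
  increments=[
    {"linear": [-0.001, 0.02, -0.0008], "rotation": [-0.1, 0, 0], "claw": 0},
    {"linear": [-0.001, 0.038, -0.0008], "rotation": [-0.1, 0, 0], "claw": 0},
    {"linear": [-0.001, 0.043, -0.0008], "rotation": [-0.1, 0, 0], "claw": 0.2},
    {"linear": [-0.001, 0.043, -0.0008], "rotation": [-0.1, 0, 0], "claw": 1},
    {"linear": [-0.001, 0.043, -0.0008], "rotation": [-0.1, 0, 0], "claw": 1},
  ],
  newtons=30,
)

```text
t: 11.0
eef_pos: [0.6276, -0.2231, 0.0208]
ee_rot: [-1.571, -0.001, 1.571]
force: [0.7, 0.4, 1.0]
width: 0.063
```

>>> play_rows(
  increments=[
    {"linear": [0, 0, 0], "rotation": [0, 0, 0], "claw": 1},
    {"linear": [0, 0, 0], "rotation": [0, 0, 0], "claw": 1},
    {"linear": [0, 0, 0], "rotation": [0, 0, 0], "claw": 1},
  ],
)

```text
t: 11.38
eef_pos: [0.6276, -0.2232, 0.0213]
ee_rot: [-1.572, -0.001, 1.571]
force: [-1.9, 0.9, 4.4]
width: 0.0507
```

>>> play_rows(
  increments=[
    {"linear": [0, 0, 0], "rotation": [0, 0, 0], "claw": 1},
    {"linear": [0, -0.03, 0], "rotation": [0, 0, 0], "claw": 1},
    {"linear": [0, -0.08, 0], "rotation": [0, 0, 0], "claw": 1},
    {"linear": [0, -0.12, 0], "rotation": [0, 0, 0], "claw": 1},
    {"linear": [0, -0.12, 0], "rotation": [0, 0, 0], "claw": 1},
  ],
)

```text
t: 12.0
eef_pos: [0.6297, -0.2237, 0.1449]
ee_rot: [-1.578, -0.0, 1.571]
force: [0.5, 0.7, -3.2]
width: 0.0505
```

```bash
python3 - <<'E'
from h import *
m=eyes.camera_model("wrist");p,d=eyes.grab_frame("wrist");cv2.imwrite("pics/w9.png",p)
go([.5085,-.0465,.14])
E
```

```text
pos [ 0.6281 -0.2232  0.1423] rpy [-9.020e+01 -9.000e-02  9.001e+01] w 0.0505 t 12.05 F [-0.2  0.3 -3.2]
linear [0.1768 0.0022 0.1196] rot [0.2  0.01 0.09]
```

View pics/w9.png

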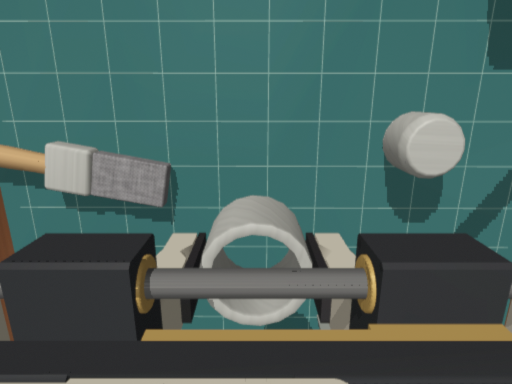

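The collar is held upright. I carry it over the bush.

>>> play_rows(
  increments=[
    {"linear": [0.04, 0.002, 0.027], "rotation": [0, 0, 0], "claw": 1},
    {"linear": [0.085, 0.002, 0.057], "rotation": [0, 0, 0], "claw": 1},
    {"linear": [0.13, 0.002, 0.088], "rotation": [0, 0, 0], "claw": 1},
    {"linear": [0.16, 0.002, 0.108], "rotation": [0, 0, 0], "claw": 1},
    {"linear": [0.17, 0.002, 0.115], "rotation": [0, 0, 0], "claw": 1},
  ],
)

```text
t: 12.68
eef_pos: [0.511, -0.052, 0.1388]
ee_rot: [-1.572, -0.002, 1.572]
force: [-1.2, 0.8, -3.1]
width: 0.0506
```

```bash
python3 - <<'E'
from h import *
go([.5085,-.0465,.125])
E
```

```text
pos [ 0.511  -0.052   0.1388] rpy [-9.005e+01 -9.000e-02  9.009e+01] w 0.0506 t 12.675 F [-1.2  0.8 -3.1]
linear [0.0055 0.0138 0.0025] rot [0.05 0.09 0.09]
```

>>> play_rows(
  increments=[
    {"linear": [0.0055, 0.014, 0.0025], "rotation": [0, 0, 0], "claw": 1},
    {"linear": [0.0055, 0.014, 0.0025], "rotation": [0, 0, 0], "claw": 1},
    {"linear": [0.0055, 0.014, 0.0025], "rotation": [0, 0, 0], "claw": 1},
  ],
)

```text
t: 13.05
eef_pos: [0.5087, -0.0471, 0.1241]
ee_rot: [-1.57, -0.001, 1.572]
force: [-0.4, -0.4, -1.6]
width: 0.0503
```

```bash
python3 - <<'E'
from h import *
m=eyes.camera_model("wrist");p,d=eyes.grab_frame("wrist");cv2.imwrite("pics/w10.png",p)
go([.5085,-.0465,.046])
E
```

```text
pos [ 0.5089 -0.0471  0.1244] rpy [-9.002e+01 -7.000e-02  9.004e+01] w 0.0507 t 13.1 F [-0.2  0.1 -3.1]
linear [0.0005 0.0784 0.0004] rot [0.02 0.04 0.07]
```

View pics/w10.png

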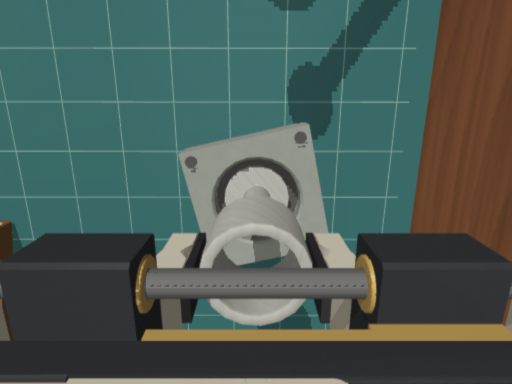

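Collar and neck line up at column 257. I lower in stages.

>>> play_rows(
  increments=[
    {"linear": [0.0005, 0.02, 0.0004], "rotation": [0, 0, 0], "claw": 1},
    {"linear": [0.0005, 0.035, 0.0004], "rotation": [0, 0, 0], "claw": 1},
    {"linear": [0.0005, 0.05, 0.0004], "rotation": [0, 0, 0], "claw": 1},
    {"linear": [0.0005, 0.06, 0.0004], "rotation": [0, 0, 0], "claw": 1},
    {"linear": [0.0005, 0.06, 0.0004], "rotation": [0, 0, 0], "claw": 1},
  ],
)

```text
t: 13.72
eef_pos: [0.508, -0.0467, 0.0636]
ee_rot: [-1.569, -0.001, 1.572]
force: [0.5, 0.3, -1.6]
width: 0.0506
```

>>> play_rows(
  increments=[
    {"linear": [0, 0.008, 0], "rotation": [0, 0, 0], "claw": 1},
    {"linear": [0, 0.014, 0], "rotation": [0, 0, 0], "claw": 1},
    {"linear": [0, 0.018, 0], "rotation": [0, 0, 0], "claw": 1},
    {"linear": [0, 0.018, 0], "rotation": [0, 0, 0], "claw": 1},
  ],
)

```text
t: 14.22
eef_pos: [0.5078, -0.0467, 0.0453]
ee_rot: [-1.569, -0.001, 1.572]
force: [-0.1, 0.1, -1.5]
width: 0.0504
```

>>> play_rows(
  increments=[
    {"linear": [0, 0.001, 0], "rotation": [0, 0, 0], "claw": 1},
    {"linear": [0, 0.002, 0], "rotation": [0, 0, 0], "claw": 1},
    {"linear": [0, 0.002, 0], "rotation": [0, 0, 0], "claw": 1},
  ],
)

```text
t: 14.6
eef_pos: [0.5078, -0.0468, 0.0434]
ee_rot: [-1.569, -0.001, 1.572]
force: [0.6, 0.1, -3.3]
width: 0.0509
```

>>> play_rows(
  increments=[
    {"linear": [0, 0.0005, 0], "rotation": [0, 0, 0], "claw": 1},
    {"linear": [0, 0.001, 0], "rotation": [0, 0, 0], "claw": 1},
  ],
)

```text
t: 14.85
eef_pos: [0.5079, -0.0468, 0.0432]
ee_rot: [-1.569, -0.0, 1.572]
force: [-5.1, 1.4, 11.9]
width: 0.0506
```

>>> play_rows(
  increments=[
    {"linear": [0, 0.0005, 0], "rotation": [0, 0, 0], "claw": 1},
    {"linear": [0, 0.001, 0], "rotation": [0, 0, 0], "claw": 1},
  ],
)

```text
t: 15.1
eef_pos: [0.5079, -0.0468, 0.0432]
ee_rot: [-1.57, -0.0, 1.572]
force: [-7.4, 2.7, 16.6]
width: 0.0504
```

It made contact at 0.0432 m, against 0.0433 expected on the flange. I release and rise.

>>> play_rows(
  increments=[
    {"linear": [0, 0, 0], "rotation": [0, 0, 0], "claw": 0.3},
    {"linear": [0, 0, 0], "rotation": [0, 0, 0], "claw": 0},
    {"linear": [0, 0, 0], "rotation": [0, 0, 0], "claw": 0},
    {"linear": [0, 0, 0], "rotation": [0, 0, 0], "claw": 0},
    {"linear": [0, 0, 0], "rotation": [0, 0, 0], "claw": 0},
  ],
)

```text
t: 15.72
eef_pos: [0.5079, -0.0468, 0.0431]
ee_rot: [-1.57, -0.0, 1.572]
force: [-0.5, -0.2, 0.0]
width: 0.0872
```

>>> play_rows(
  increments=[
    {"linear": [0, -0.02, 0], "rotation": [0, 0, 0], "claw": 0},
    {"linear": [0, -0.07, 0], "rotation": [0, 0, 0], "claw": 0},
    {"linear": [0, -0.12, 0], "rotation": [0, 0, 0], "claw": 0},
    {"linear": [0, -0.18, 0], "rotation": [0, 0, 0], "claw": 0},
    {"linear": [0, -0.18, 0], "rotation": [0, 0, 0], "claw": 0},
  ],
)

```text
t: 16.35
eef_pos: [0.5109, -0.0466, 0.2283]
ee_rot: [-1.579, -0.002, 1.573]
force: [0.6, 0.3, -0.2]
width: 0.0874
```

```bash
python3 - <<'E'
from h import *
m=eyes.camera_model("wrist");p,d=eyes.grab_frame("wrist");cv2.imwrite("pics/w11.png",p)
W=cloud(d,m);W[d==0]=np.nan
q=W[100:230,190:330].reshape(-1,3)
for lo,hi in ((.045,.073),(.0735,.09),(.062,.072)):
    k=q[(q[:,2]>lo)&(q[:,2]<hi)];print(len(k),k.min(0).round(4),k.max(0).round(4),np.median(k,0).round(4))
go([.5085,-.0465,.2])
E
```

```text
1454 [ 0.4832 -0.0723  0.045 ] [ 0.5346 -0.0214  0.073 ] [ 0.5089 -0.0466  0.0676]
263 [ 0.4993 -0.0568  0.0735] [ 0.5196 -0.0367  0.078 ] [ 0.509  -0.0474  0.0757]
1050 [ 0.4832 -0.0723  0.062 ] [ 0.5346 -0.0214  0.0719] [ 0.509  -0.0472  0.068 ]
pos [ 0.5092 -0.0465  0.2254] rpy [-9.020e+01 -9.000e-02  9.009e+01] w 0.0877 t 16.4 F [-0.1  0.1 -0.5]
linear [-0.      0.0254  0.0008] rot [0.2  0.09 0.09]
```

View pics/w11.png

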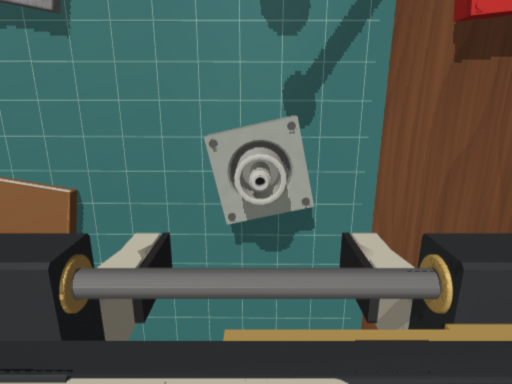

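The collar (261,180) is level around the neck. Its top is at 0.068 m and the bush top at 0.0757 m, and with the mat at about 0.002 m both match home. I hand the job in.

```bash
python3 -c "
from station import job
print(job.job_done())"
```

```text
the job is handed in; nothing more can be done
None
```

The guide bush is home in the grey block's bore, flange down and neck up. The tall collar is over its neck, resting on the flange. I handed the job in at about 16.4 s of robot time; the hand-in gives no verdict.

- **Seating:** The bush made contact at TCP z 0.044 m (0.044 expected). The collar made contact at 0.0432 m (0.0433 expected). The highest contact force I read was about 17 N.
- **Last wrist picture:** Both parts stand upright and concentric, with the gripper open and clear. The bush top measured 0.0757 m and the collar top 0.068 m. With the mat at about 0.002 m, home would be 0.076 m and 0.068 m.
- **Disagreements:** None beyond the 2 mm calibration offset in height. The closed finger opening read about 1 mm under the real diameters on both grasps.

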